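# Set a cartridge tilt stage to its loading angle on a spacer block

### The job

Set the cartridge tilt stage to its loading angle with the middle-height one of the three metal spacers: tip the hinged plate up with its lever, slide that spacer straight in under the plate's roller until it is fully home and square against the stop strip, then gently bring the plate down until its roller rests on the spacer. Leave the other two spacers, the bottle and the tip box where they stand.

Things in the scene. Friction and masses are not known exactly. Their poses are not given: they have to be found in the camera images.
- tilt_base: Flat white base plate of the tilt stage, blue edge line, fixed to the bench, 240 (x) x 380 (y) x 12 mm; origin at the centre of its underside, z up. Own +y runs from the end where the spacers stand (-y) to the hinge (+y). In this frame the hinge axis lies at y = 160, z = 20 mm; with the plate level, the roller's axis lies over y = 0 and the plate's free edge over y = -10 mm.
- stop_face (a point): Middle of the stop strip's face that the spacer's leading end meets, under the plate: in the base's frame x = 0, y = 30, z = 18 mm. The strip spans x = -95..95 mm and stands 12 mm above the base's top. Axes are the base's.
- tilt_plate (a joint): Tilt of the aluminium plate about the hinge, rad: 0 = level, roller on the base; grows as the free (-y) end rises, to 0.60. Stiff hinge (0.8 N m friction, plate about 0.6 kg): it stays where it is left. The roller's underside stands 160*sin(tilt) mm above the base's top, so the three spacers hold it at 0.138, 0.227 and 0.318 rad.
- roller (a point): Steel roller, 16 mm diameter, 190 mm long, fixed under the plate's free edge parallel to the hinge and 160 mm from it; this point is the middle of its axis; axes are the plate's, x along the roller.
- plate_lip (a point): Point on the plate's bare top (the plate is 190 x 185 x 10 mm), above the roller but 5 mm towards the hinge, 155 mm from the hinge line. The bare strip from the free edge to the carrier, 55 mm deep and 190 mm wide, can be pressed down here. Axes are the plate's, parallel to the base's at tilt 0.
- hinge_line (a point): Middle of the hinge axis (along the base's x), 20 mm above the bench, between two grey lugs up to 42 mm high. A white carrier with two capped clear cartridges is fixed on the plate 37 to 115 mm from the hinge towards the roller, 160 mm wide, its top 63 mm above the hinge-roller line.
- lever_bar (a point): Centre of the black cross-bar of the T-shaped lever standing on the plate above the hinge: 100 mm long along x, 14 mm diameter, 125 mm above the hinge axis at tilt 0, on a 14 x 10 mm post. Pushing the bar towards the base's +y (8 to 14 N, 12.5 mm per 0.1 rad) tips the plate's free end up; pushing it towards -y brings it down.
- spacer_mid: Middle-height spacer, plain metal bar 28 (x) x 100 (y) x 36 mm tall, about 0.27 kg; origin at the centre of its underside. The three spacers stand loose on the base's top at its -y end, in any order, in lanes 65 mm apart, each leading straight in under the roller; it may stay in its lane. Fully home its centre is at y = -20 mm in the base's frame.
- spacer_low: The low spacer, 28 x 100 x 22 mm tall, same metal, about 0.17 kg; origin at the centre of its underside. To be left alone.
- spacer_tall: The tall spacer, 28 x 100 x 50 mm tall, same metal, about 0.38 kg; origin at the centre of its underside. To be left alone.
- reagent_bottle: White capped jar, 48 mm diameter, 95 mm tall, standing beyond the base's +x side; origin at the centre of its underside. To be left alone.
- tip_box: White tip box with a clear lid, 85 x 120 x 55 mm, standing beyond the base's +x side; origin at the centre of its underside. To be left alone.
Mind the look-alikes: they are no part of the job. What is shaped like the spacer_mid but orange or red is not meant.

How it is judged (in metres and radians):
On the way, in this order (a step that is already met when the one before it is completed fails the run):
1. the plate is tipped up until its roller clears the middle spacer's height (value of joint tilt_plate above 0.235 rad), for 0.2 s.
2. the middle spacer is fully home: flat on the base, square against the stop strip, wholly under the roller (y of spacer_mid in the frame of tilt_base between -0.0245 and -0.0155 m and x of spacer_mid in the frame of tilt_base between -0.083 and 0.083 m and z of spacer_mid in the frame of tilt_base below 0.015 m and angle between spacer_mid's own z axis and vertical below 0.03 rad and angle between the y axis of spacer_mid and the y axis of tilt_base, either way round below 0.06 rad), for 0.2 s.
At the end, for the whole second after the job is handed in: Middle spacer flat on the base, leading end within 4.5 mm of the stop strip, square within 0.06 rad, wholly under the roller; roller resting on it, tilt 0.212 to 0.240 rad, all at rest; other spacers, bottle and tip box within 15 mm of where they stood (all of step 2 and value of joint tilt_plate between 0.212 and 0.24 rad and contact force between tilt_plate and spacer_mid above 0.2 N and velocity of joint tilt_plate between -0.02 and 0.02 rad/s and linear speed of spacer_mid below 0.01 m/s and not (distance of spacer_low from where it was at the start of the episode above 0.015 m) and not (distance of spacer_tall from where it was at the start of the episode above 0.015 m) and not (distance of reagent_bottle from where it was at the start of the episode above 0.015 m) and not (distance of tip_box from where it was at the start of the episode above 0.015 m)); the robot touches nothing.
It fails at once if the low or tall spacer, the bottle or the tip box is moved by more than 15 mm (distance of any of spacer_low, spacer_tall, reagent_bottle, tip_box from where it was at the start of the episode above 0.015 m).
It fails at once if the plate comes down hard (faster than 1 rad/s) (velocity of joint tilt_plate below -1 rad/s).
It also fails if it takes over 58 s, if anything falls off the work surface, if the arm or the gripper's body presses on something with over 40 N, if the wrist force passes 120 N, or if a joint passes its speed limit or range.

### The arm

A 6-joint arm with a two-finger parallel gripper is mounted at the origin on the work surface. World frame = base frame: x ahead of the robot, y to its left, z up, the work surface at z = 0. Lengths are in mm, angles in rad, forces in N, time in s.
With the tool pointing down it reaches from about 350 to 800 mm from the base axis. Payload 7.3 kg.
Tool frame: the origin (TCP) lies at the very end of the fingers, on their centre line; the grasp point (between the pads) lies bot.grip_depth behind it (bot.grip_depth is the distance from the TCP to the grasp point, in mm); x points along the fingers, z is the direction in which the jaws open and shut, and the axes are right-handed (so a half turn about x gives the same grasp; the last joint's range is limited). The gripper opens to 85 mm and grips with 20 to 120 N. Pads are 22 mm wide; open, the fingers measure 114 mm over their backs; the gripper's body (76 mm by 85 mm) begins 54 mm behind the grasp point. The pads swing forward as they close: fully open they stand 13 mm farther back than shut.
Start: joints at [1.069, 0.342, 1.524, -0, 1.275, -0.146], TCP at [182.865, 492.143, 231.322] pointing down, gripper open.
Joint ranges: [-2.53, 2.53], [-0.77, 2.02], [0.04, 2.7], [-1, 4.14], [0.28, 2.66], [-3.11, 3.11]. Speed limits (rad/s): [2.57, 2.57, 3.14, 3.14, 3.14, 3.14].

### API

Orientations are given as a 3x3 rotation matrix whose columns are the frame's x, y, z axes.
In Python, from bench import bot, viewer gives the robot as it stands.
- The arm moves only by the tool carry_out, never from a script. Its argument "increments" is a list of rows, each a list of 2 entries, a list of its own where there are three numbers: the shift along the tool's x, y, z in m, then the turn about the tool's x in degrees. In form: [[[x, y, z], twist], ...]. A call has 1 to 8 rows; each row shifts and turns the commanded pose from where the row before left it, along the tool's axes as they then stand; what a row does not reach is not made up. A row lasts 1/10 s, in which the tool goes at most 50 mm and 8.59 degrees, less where a joint would pass 70% of its speed; a pose out of reach is approached as far as the arm can. A call is refused whole if a number of a shift passes 0.05 or a number of a turn 8.59, either way. A call with a gripper value outside its range is refused whole. "claw" is the gripper's target within -1 to 1 (shut at 1, half-way at 0, fully open at -1), set as the call begins (left out, the last holds). The fingers move at their own pace and stop on an object; "newtons" is the grip in N (left out, the last holds). Time passes only in rows, so rows that do not move let the fingers close. It gives the time, the measured TCP pose, the force and the opening at its end, in the units of the state.
- bot.get_obs(): the state, without advancing time (a new reading comes with each control period).
- viewer.camera(name): name is "scene" or "top" or "wrist"; returns a dict with "image" (480x640x3 uint8, red, green, blue), "intrinsics" (3x3 intrinsics, pixels), "R" (3x3) and "t" (3): a world point X has camera coordinates R X + t. Camera axes: x right, y down, z forward; pixel columns grow to the right and rows downward; lengths in mm; the calibration is good to about 2 mm. The wrist camera is an equidistant fisheye: a pixel r from the principal point sees the ray r / f radians off the axis. A picture is of the moment at which its call begins. There is no depth.
- bot.sign_off(): hands the job in, once; it reports no verdict.
The state is a dict: "t": time; "qpos": joint angles; "joint_vel": joint speeds; "joint_efforts": joint torques, N m; "ee_pos": TCP position; "ee_rot": TCP orientation; "wrist_force": force on the tool from outside, world axes, zero at the start; "torque": the same for the moment, N m; "gripper_width": finger opening in mm.
Only numpy, scipy, OpenCV 4.12 (cv2) and the standard library are available. Lean on these libraries where they do the work, as an engineer would, in place of code of your own. Each camera call takes 0.05 s, during which the arm holds its last target. There are 200 camera calls.

## Working session

There is one attempt and no reset: what is moved stays moved. The work goes in short steps, Python scripts to look and compute and a tool call to move; the robot and the scene stay as the last step left them, time stands still between calls to the robot, and variables do not carry over. Pictures are saved under pics/ and viewed, about 8 in all and at most 12, crops included, and the job is handed in when it is done.

Besides the shell and the picture viewer there is one more tool, called after "Emit:" as name(argument=value, ...) on one line, values as JSON. carry_out: Moves the arm, as the interface text tells. Its arguments: {"type":"object","properties":{"increments":{"type":"array"},"claw":{"type":"number"},"newtons":{"type":"number"}},"required":["increments"]}

```bash
mkdir -p pics; python3 - <<'E'
from bench import bot, viewer
import cv2,pickle
o=bot.get_obs();print(o['t'],o['ee_pos'],o['ee_rot'],bot.grip_depth,o['gripper_width'])
for n in ['scene','top']:
    c=viewer.camera(n);cv2.imwrite(f'pics/{n}0.png',c['image'][:,:,::-1]);pickle.dump(c,open(f'{n}0.pkl','wb'))
    print(n,c['intrinsics'],c['R'],c['t'])
E
```

```text
0.0 [182.68091625 491.78408095 230.63366045] [[-7.04465055e-04 -9.37361293e-01  3.48358020e-01]
 [-1.31320746e-03  3.48358673e-01  9.37360395e-01]
 [-9.99998890e-01  2.02871292e-04 -1.47635635e-03]] 18.700000000000003 85.66882516449921
scene [[459.52016991   0.         318.56313759]
 [  0.         459.52016991 234.43871227]
 [  0.           0.           1.        ]] [[ 0.7323772   0.68079252  0.01204911]
 [ 0.54839809 -0.57927745 -0.6030731 ]
 [-0.40358788  0.4482847  -0.79759492]] [-474.54112876 -325.08622035 1110.99113894]
top [[478.13873133   0.         319.51219389]
 [  0.         478.13873133 238.48314664]
 [  0.           0.           1.        ]] [[-0.02286798 -0.9997031   0.00841217]
 [-0.98564403  0.02113685 -0.16750842]
 [ 0.16728088 -0.01212198 -0.98583476]] [ -32.0420708   671.19532537 1003.22353081]
```

View pics/top0.png

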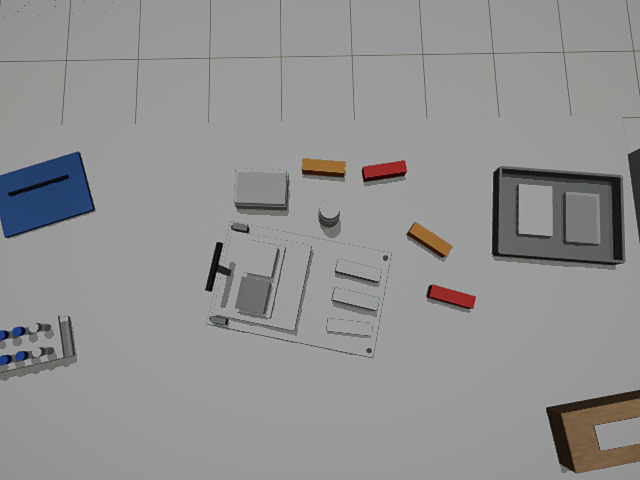

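View pics/scene0.png

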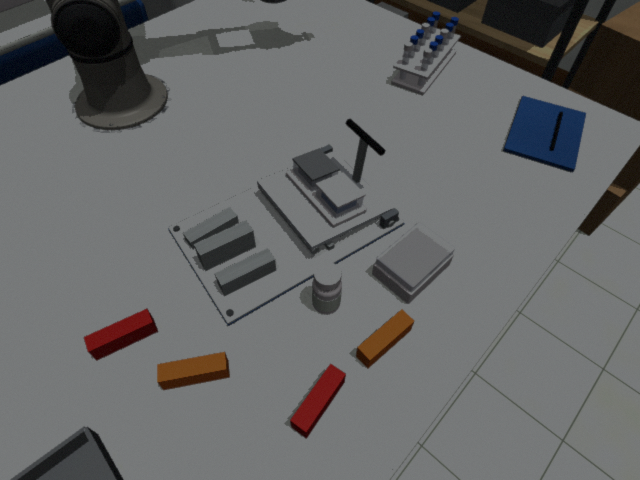

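The top view shows the base at about (208–391, 222–356), with the hinge and lever on the left near (215,267) and the spacers near (358,270), (355,299) and (350,327). The scene view shows the spacers at (211,228), (225,245) and (246,271). I need enlarged crops to read them better.

```bash
python3 - <<'E'
import cv2
a=cv2.imread('pics/top0.png')[215:365,200:400];b=cv2.imread('pics/scene0.png')[110:320,160:440]
g=lambda i,s:cv2.convertScaleAbs(cv2.resize(i,None,fx=s,fy=s,interpolation=cv2.INTER_CUBIC),alpha=1.3)
cv2.imwrite('pics/topc.png',g(a,4));cv2.imwrite('pics/scenec.png',g(b,2.8))
E
```

```text
(no output)
```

View pics/topc.png

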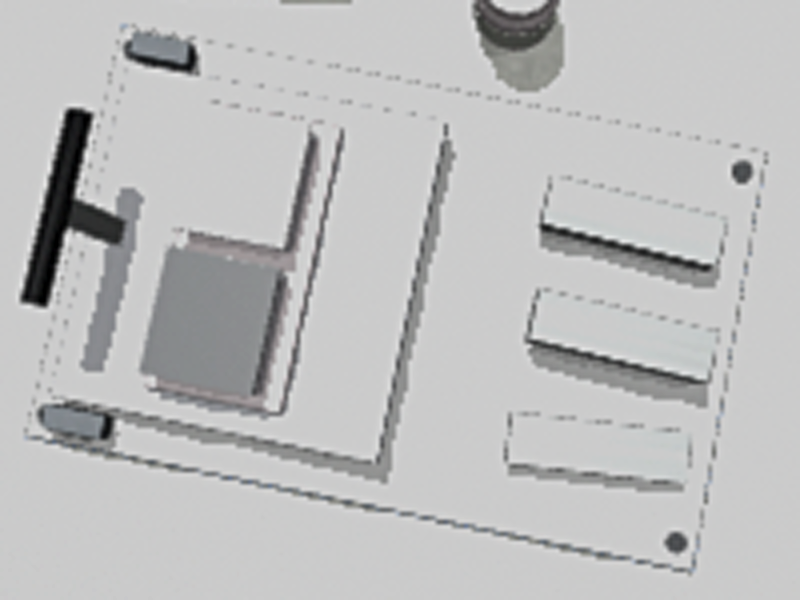

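View pics/scenec.png

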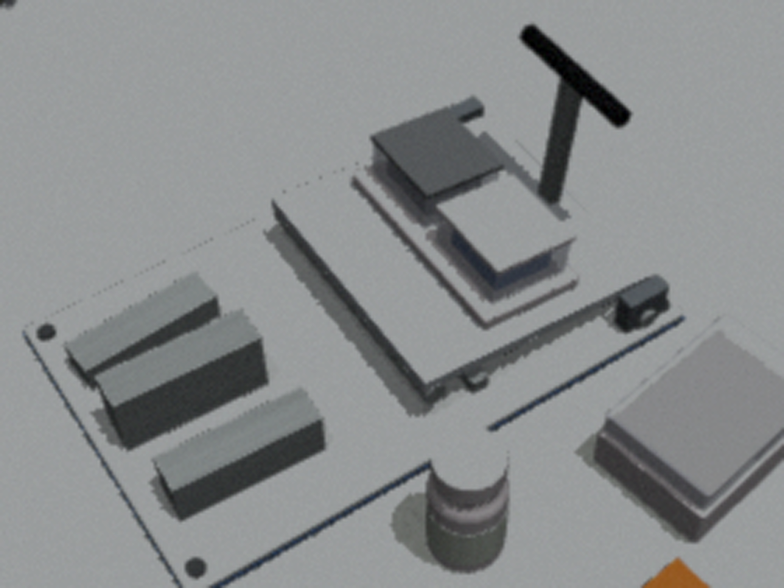

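The crops show the base corners in topc at (122,25), (767,153), (692,571) and (27,437). By apparent height, the spacer on the bottle side is the middle one, the centre one is tall and the far one is low. I'll check that by fitting poses in both views.

```bash
cat > h.py <<'E'
import pickle,numpy as np
from scipy.optimize import least_squares
C={n:pickle.load(open(f'{n}0.pkl','rb')) for n in ['top','scene']}
def proj(n,X):
    c=C[n];p=np.atleast_2d(X)@c['R'].T+c['t'];q=p@c['intrinsics'].T;return q[:,:2]/q[:,2:]
T=lambda a:np.array(a)/4+[200,215]
S=lambda a:np.array(a)/2.8+[160,110]
def place(p,L):
    L=np.array(L,float);c,s=np.cos(p[2]),np.sin(p[2]);return np.c_[p[0]+c*L[:,0]-s*L[:,1],p[1]+s*L[:,0]+c*L[:,1],L[:,2]]
def fit(p0,obs):
    r=least_squares(lambda p:np.concatenate([(proj(n,place(p,L))-px).ravel() for n,L,px in obs]),p0,loss='soft_l1');return r.x,np.sqrt(np.mean(r.fun**2))
E
python3 - <<'E'
from h import *
B=[[120,190,12],[120,-190,12],[-120,-190,12],[-120,190,12]]
p0=[500,100,1.4]
o1=('top',B,T([[122,25],[767,153],[692,571],[27,437]]))
o2=('scene',[B[2],B[1]],S([[25,328],[183,590]]))
for o in([o1],[o1,o2]):
    b,e=fit(p0,o);print('base',b,e)
for n,L,px in[o1,o2]:print((proj(n,place(b,L))-px).round(1).tolist())
def box(h):return [[14,50,h],[14,-50,h],[-14,-50,h],[-14,50,h]]
tops={'A':[[552,178],[727,215],[712,267],[541,225]],'B':[[539,290],[718,332],[709,382],[527,341]],'C':[[510,413],[691,433],[687,484],[507,466]]}
# scene order: -x-y, -x+y, +x+y, +x-y  tops ; bottom +x-y,+x+y
sc={'A':[[155,458],[305,390],[325,422],[178,487],[183,518],[325,450]],'B':[[97,380],[240,312],[265,340],[117,403],[128,447],[267,383]],'C':[[65,345],[200,275],[218,297],[88,370]]}
for k in 'ABC':
  for h in(22,36,50):
    z=12+h;s=[[-14,-50,z],[-14,50,z],[14,50,z],[14,-50,z],[14,-50,12],[14,50,12]][:len(sc[k])]
    p,e=fit([b[0],b[1]-100,b[2]],[('top',box(z),T(tops[k])),('scene',s,S(sc[k]))])
    c,q=np.cos(b[2]),np.sin(b[2]);d=p[:2]-b[:2]
    print(k,h,p.round(3),e.round(2),'in base',(c*d[0]+q*d[1]).round(1),(-q*d[0]+c*d[1]).round(1),(p[2]-b[2]).round(3))
def bw(L):return place(b,[L])[0]
for tl in(0,):
    print('lever',bw([0,160,145]).round(1),proj('top',bw([0,160,145])),proj('scene',bw([0,160,145])))
    print('lip',bw([0,5,33]).round(1))
E
```

```text
base [ 564.59707358   -1.31866949 -509.15692873] 0.22564095598852288
base [ 501.92148408   90.40131008 -509.09455464] 35.61713137796918
[[-44.4, 32.0], [-41.4, 22.2], [-36.0, 25.7], [-40.2, 35.6]]
[[15.9, -38.9], [24.8, -52.9]]
A 22 [ 599.44  -129.814 -521.766] 1.37 in base 130.7 -202.3 -12.672
A 36 [ 601.934 -130.926 -521.79 ] 1.24 in base 133.3 -203.0 -12.695
A 50 [ 603.207 -130.826 -521.785] 2.96 in base 134.5 -202.7 -12.69
B 22 [ 534.704 -122.068 -534.327] 3.28 in base 65.5 -204.8 -25.232
B 36 [ 535.098 -120.917 -534.319] 1.31 in base 65.7 -203.6 -25.224
B 50 [ 537.417 -121.903 -534.33 ] 1.3 in base 68.2 -204.2 -25.235
C 22 [ 478.286 -108.744 -509.075] 1.2 in base 7.7 -200.4 0.02
C 36 [ 482.642 -108.78  -509.046] 3.05 in base 12.0 -199.8 0.048
C 50 [ 485.466 -108.161 -509.027] 5.21 in base 14.7 -198.7 0.068
lever [526.9 248.4 145. ] [[172.21594964 305.67497905]] [[360.81600316  96.94518734]]
lip [502.7  95.3  33. ]
```

```bash
cat > m.py <<'E'
from h import *
B=[[120,190,12],[120,-190,12],[-120,-190,12],[-120,190,12]]
o1=('top',B,T([[122,25],[767,153],[692,571],[27,437]]))
o2=('scene',[B[2],B[1]],S([[25,328],[199,585]]))
b1,e1=fit([564,0,-.22],[o1]);b,e=fit([564,0,-.22],[o1,o2])
def bw(L):return place(b,[L])[0]
def tob(P):
    c,q=np.cos(b[2]),np.sin(b[2]);d=np.array(P)[:2]-b[:2];return np.array([c*d[0]+q*d[1],-q*d[0]+c*d[1]])
E
python3 - <<'E'
from m import *
print(b1,e1,b,e)
for n,L,px in[o1,o2]:print((proj(n,place(b,L))-px).round(1).tolist())
def box(h):return [[14,50,h],[14,-50,h],[-14,-50,h],[-14,50,h]]
tops={'A':[[552,178],[727,215],[712,267],[541,225]],'B':[[539,290],[718,332],[709,382],[527,341]],'C':[[510,413],[691,433],[687,484],[507,466]]}
sc={'A':[[155,458],[305,390],[325,422],[178,487],[183,518],[325,450]],'B':[[97,380],[240,312],[265,340],[117,403],[128,447],[267,383]],'C':[[65,345],[200,275],[218,297],[88,370]]}
for k in 'ABC':
  for h in(22,36,50):
    z=12+h;s=[[-14,-50,z],[-14,50,z],[14,50,z],[14,-50,z],[14,-50,12],[14,50,12]][:len(sc[k])]
    p,e=fit([b[0],b[1]-100,-.22],[('top',box(z),T(tops[k])),('scene',s,S(sc[k]))])
    print(k,h,p.round(3),e.round(2),'in base',tob(p[:2]).round(1),(p[2]-b[2]).round(3))
for L in([0,160,145],[50,160,145],[-50,160,145],[95,-10,33],[-95,-10,33]):
    print(L,bw(L).round(1),((proj('top',bw(L))-[200,215])*4).round(),((proj('scene',bw(L))-[160,110])*2.8).round())
E
```

```text
[ 5.64597074e+02 -1.31866981e+00 -2.18918837e-01] 0.22564095611838386 [ 5.65441579e+02  3.58633579e-01 -2.14514461e-01] 1.4651134109513182
[[-0.9, -0.1], [-1.0, -1.0], [-0.1, -0.4], [-0.9, -0.0]]
[[-1.5, -1.3], [-3.2, 2.8]]
A 22 [ 5.99440e+02 -1.29814e+02 -2.62000e-01] 1.37 in base [  60.9 -120. ] -0.047
A 36 [ 6.01934e+02 -1.30926e+02 -2.85000e-01] 1.24 in base [  63.6 -120.5] -0.071
A 50 [ 6.03207e+02 -1.30826e+02 -2.81000e-01] 2.96 in base [  64.8 -120.1] -0.066
B 22 [ 5.34704e+02 -1.22068e+02 -2.56000e-01] 3.28 in base [  -4.  -126.2] -0.041
B 36 [ 5.35098e+02 -1.20917e+02 -2.48000e-01] 1.31 in base [  -3.8 -125. ] -0.034
B 50 [ 5.37417e+02 -1.21903e+02 -2.59000e-01] 1.3 in base [  -1.4 -125.4] -0.044
C 22 [ 478.286 -108.744   -6.42 ] 1.2 in base [ -61.9 -125.2] -6.205
C 36 [ 4.82641e+02 -1.08780e+02 -1.08000e-01] 3.05 in base [ -57.7 -124.3] 0.106
C 50 [ 4.85466e+02 -1.08161e+02 -8.90000e-02] 5.21 in base [ -55.  -123.1] 0.126
[0, 160, 145] [599.5 156.7 145. ] [[ 77. 212.]] [[558.  76.]]
[50, 160, 145] [648.4 146.  145. ] [[ 99. 116.]] [[607. 120.]]
[-50, 160, 145] [550.6 167.3 145. ] [[ 54. 311.]] [[511.  34.]]
[95, -10, 33] [656.1 -29.6  33. ] [[448. 126.]] [[422. 399.]]
[-95, -10, 33] [470.5  10.8  33. ] [[381. 462.]] [[269. 215.]]
```

Emit:
carry_out(increments=[[[0, 0, 0], 8.2], [[0, 0, 0], 8.2], [[0, 0, 0], 8.2], [[0, 0, 0], 8.2], [[0, 0, 0], 8.2], [[0, 0, 0], 8.2], [[0, 0, 0], 8.2], [[0, 0, 0], 8.2]], claw=0)

```text
t: 0.9
ee_pos: [182.7, 491.9, 230.9]
ee_rot: [[-0.0, -0.064, 0.998], [-0.001, 0.998, 0.064], [-1.0, -0.001, -0.0]]
wrist_force: [-0.0, -0.2, 0.0]
gripper_width: 42.6
```

Emit:
carry_out(increments=[[[0, 0, 0], 8.2], [[0, 0, 0], 8.2], [[0, 0, 0], 0]])

```text
t: 1.2
ee_pos: [182.7, 492.0, 230.9]
ee_rot: [[-0.0, 0.216, 0.976], [-0.001, 0.976, -0.216], [-1.0, -0.001, -0.0]]
wrist_force: [0.7, -0.3, 1.1]
gripper_width: 42.6
```

```bash
cat >> m.py <<'E'
b=np.array([565.,-.5,-.217])
def state():
    from bench import bot
    o=bot.get_obs();R=o['ee_rot'];p=o['ee_pos'];print('t',round(o['t'],2),'p',p.round(1),'inbase',tob(p).round(1),'zyaw',np.arctan2(R[1,2],R[0,2]).round(3),'F',np.round(o['wrist_force'],1),'w',round(o['gripper_width'],1),'q',np.round(o['qpos'],2));return p,R
def to(x,y,z):
    p,R=state();print('shift tool mm',(R.T@(np.r_[bw([x,y,0])[:2],z]-p)).round(1))
E
python3 -c "
from m import *
to(0,140,231)"
```

```text
t 1.2 p [182.7 492.  230.9] inbase [-479.3  398.6] zyaw -0.217 F [ 0.7 -0.3  1.1] w 42.6 q [1.07 0.34 1.52 0.   1.28 1.29]
shift tool mm [   0.  -258.4  479.4]
```

Emit:
carry_out(increments=[[[0, -0.02, 0.037], 0], [[0, -0.02, 0.037], 0], [[0, -0.02, 0.037], 0], [[0, -0.02, 0.037], 0], [[0, -0.02, 0.037], 0], [[0, -0.02, 0.037], 0], [[0, -0.02, 0.037], 0], [[0, -0.02, 0.037], 0]])

```text
t: 2.0
ee_pos: [438.7, 271.0, 231.2]
ee_rot: [[-0.0, 0.21, 0.978], [0.0, 0.978, -0.21], [-1.0, 0.0, -0.0]]
wrist_force: [0.3, 1.1, -0.2]
gripper_width: 42.5
```

Emit:
carry_out(increments=[[[0, -0.02, 0.037], 0], [[0, -0.02, 0.037], 0], [[0, -0.02, 0.037], 0], [[0, -0.02, 0.037], 0], [[0, -0.018, 0.035], 0], [[0, 0, 0], 0], [[0, 0, 0], 0]])

```text
t: 2.7
ee_pos: [595.4, 136.8, 230.4]
ee_rot: [[-0.002, 0.213, 0.977], [0.0, 0.977, -0.213], [-1.0, -0.0, -0.002]]
wrist_force: [-0.7, -0.1, 0.4]
gripper_width: 42.6
```

```bash
python3 -c "
from m import *
to(0,142,120)
from bench import viewer
import cv2
a=viewer.camera('scene')['image'][:,:,::-1][20:260,200:520];b=viewer.camera('top')['image'][:,:,::-1][190:370,180:420]
cv2.imwrite('pics/p5.png',cv2.resize(np.hstack([cv2.resize(b,(320,240)),a]),None,fx=1.25,fy=1.25))"
```

```text
t 2.7 p [595.4 136.8 230.4] inbase [1.000e-01 1.406e+02] zyaw -0.215 F [-0.7 -0.1  0.4] w 42.6 q [0.1  0.5  1.27 0.   1.37 0.32]
shift tool mm [1.104e+02 1.400e+00 1.000e-01]
```

View pics/p5.png

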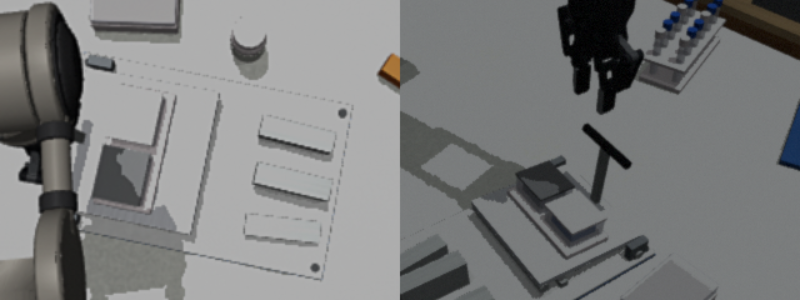

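The fingers straddle the post line above the bar (bar at about (606,145) in the right panel). Next I'll lower them on the -y side of the bar.

Emit:
carry_out(increments=[[[0.03, -0.001, 0], 0], [[0.03, 0, 0], 0], [[0.015, 0, 0], 0], [[0.01, 0, 0], 0], [[0.01, 0, 0], 0], [[0.008, 0, 0], 0], [[0.007, 0, 0], 0], [[0, 0, 0], 0]])

```text
t: 3.6
ee_pos: [594.8, 136.5, 120.6]
ee_rot: [[-0.001, 0.214, 0.977], [-0.0, 0.977, -0.214], [-1.0, -0.0, -0.001]]
wrist_force: [0.0, 0.9, -1.0]
gripper_width: 42.6
```

Emit:
carry_out(increments=[[[0, 0.003, 0], 0], [[0, 0.003, 0], 0], [[0, 0.003, 0], 0], [[0, 0.003, 0], 0], [[0, 0, 0], 0]])

```text
t: 4.1
ee_pos: [597.9, 148.7, 121.5]
ee_rot: [[0.0, 0.214, 0.977], [0.0, 0.977, -0.214], [-1.0, 0.0, 0.0]]
wrist_force: [-0.1, 0.2, -0.3]
gripper_width: 42.6
```

Emit:
carry_out(increments=[[[0, 0.004, 0], 0], [[0, 0.004, 0], 0], [[0, 0.004, 0], 0], [[0, 0.004, 0], 0], [[0, 0, 0], 0]])

```text
t: 4.6
ee_pos: [600.7, 161.7, 120.4]
ee_rot: [[-0.002, 0.215, 0.977], [-0.004, 0.977, -0.215], [-1.0, -0.004, -0.001]]
wrist_force: [-0.7, -7.7, -2.2]
gripper_width: 42.9
```

Emit:
carry_out(increments=[[[0, 0.004, 0], 0], [[0, 0.004, 0], 0], [[0, 0.004, 0], 0], [[0, 0, 0], 0]])

```text
t: 5.0
ee_pos: [602.7, 172.7, 119.1]
ee_rot: [[-0.005, 0.215, 0.977], [-0.005, 0.977, -0.215], [-1.0, -0.006, -0.004]]
wrist_force: [0.1, -9.3, -7.0]
gripper_width: 42.8
```

```bash
python3 -c "
from m import *
state()
from bench import viewer
import cv2
a=viewer.camera('scene')['image'][:,:,::-1][90:270,210:450]
cv2.imwrite('pics/p6.png',cv2.resize(a,None,fx=3,fy=3))"
```

```text
t 5.0 p [602.7 172.7 119.1] inbase [ -0.5 177.2] zyaw -0.217 F [ 0.1 -9.3 -7. ] w 42.8 q [ 0.16  0.63  1.37 -0.    1.15  0.38]
```

View pics/p6.png

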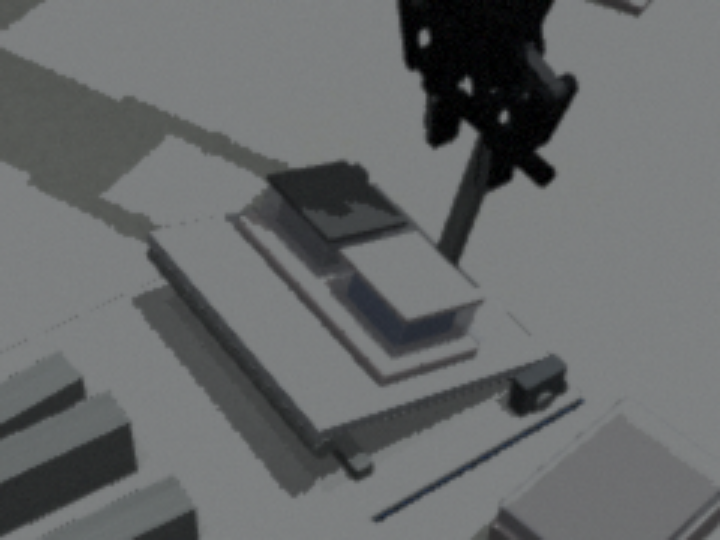

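The plate is rising: its free corner is at (318,448) in the crop, with the fingers on the bar.

```bash
python3 -c "
from m import *
for t in(0,.08,.15,.2,.25,.3,.35):
  y=160-170*np.cos(t)+np.array([13,3])*np.sin(t)*-1*-1;z=20+170*np.sin(t)+np.array([13,3])*np.cos(t)
  for s in(95,-95):
    P=np.array([bw([s,y[i],z[i]]) for i in(0,1)]);print(t,s,((proj('scene',P)-[210,90])*3).round().tolist())"
```

```text
0 95 [[300.0, 489.0], [300.0, 498.0]]
0 -95 [[137.0, 291.0], [139.0, 301.0]]
0.08 95 [[302.0, 474.0], [301.0, 484.0]]
0.08 -95 [[137.0, 275.0], [138.0, 286.0]]
0.15 95 [[306.0, 460.0], [304.0, 472.0]]
0.15 -95 [[139.0, 261.0], [138.0, 273.0]]
0.2 95 [[309.0, 450.0], [306.0, 462.0]]
0.2 -95 [[140.0, 251.0], [139.0, 263.0]]
0.25 95 [[313.0, 439.0], [309.0, 452.0]]
0.25 -95 [[143.0, 240.0], [141.0, 252.0]]
0.3 95 [[317.0, 428.0], [312.0, 441.0]]
0.3 -95 [[145.0, 229.0], [143.0, 242.0]]
0.35 95 [[322.0, 417.0], [317.0, 430.0]]
0.35 -95 [[149.0, 218.0], [146.0, 231.0]]
```

Emit:
carry_out(increments=[[[0, 0.004, 0], 0], [[0, 0.003, 0], 0], [[0, 0, 0], 0]])

```text
t: 5.35
ee_pos: [603.5, 179.1, 118.5]
ee_rot: [[-0.007, 0.215, 0.977], [-0.006, 0.977, -0.215], [-1.0, -0.007, -0.005]]
wrist_force: [-0.5, -11.1, -9.4]
gripper_width: 42.5
```

Emit:
carry_out(increments=[[[0, 0.004, 0], 0], [[0, 0.004, 0], 0], [[0, 0, 0], 0], [[0, -0.006, 0], 0], [[0, -0.008, 0], 0], [[-0.02, 0, 0], 0], [[-0.04, 0, 0], 0], [[-0.04, 0, 0], 0]])

```text
t: 6.15
ee_pos: [603.7, 176.3, 222.6]
ee_rot: [[-0.0, 0.215, 0.977], [0.0, 0.977, -0.215], [-1.0, 0.0, -0.0]]
wrist_force: [-0.1, 0.9, -0.1]
gripper_width: 42.6
```

```bash
python3 -c "
from m import *
to(62,-158,150)
from bench import viewer
import cv2
a=viewer.camera('scene')['image'][:,:,::-1][90:290,200:440]
cv2.imwrite('pics/p7.png',cv2.resize(a,None,fx=3,fy=3))"
```

```text
t 6.15 p [603.7 176.3 222.6] inbase [ -0.3 181. ] zyaw -0.216 F [-0.1  0.9 -0.1] w 42.6 q [0.16 0.54 1.23 0.   1.37 0.38]
shift tool mm [  72.5 -339.1   62. ]
```

View pics/p7.png

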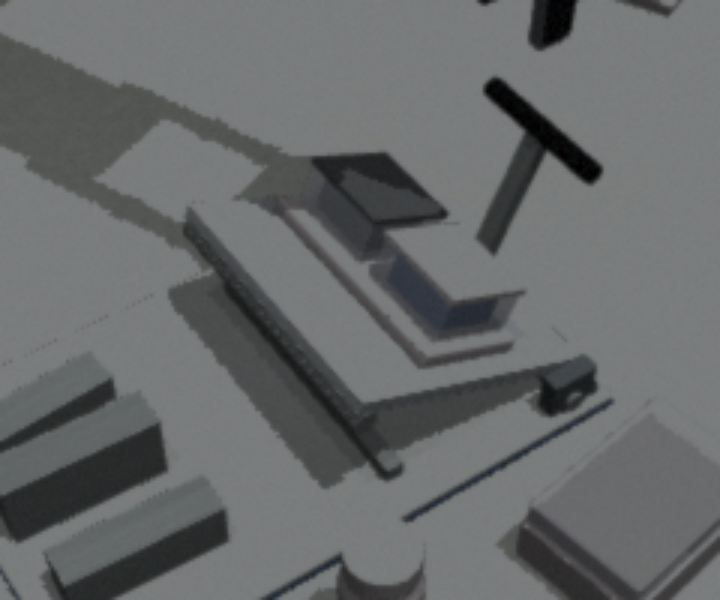

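The plate is up and holding at about 0.38 rad (corner at (358,403)), and the spacers are untouched. Now I'll move over the mid spacer.

Emit:
carry_out(increments=[[[0, -0.042, 0.008], 0], [[0, -0.042, 0.008], 0], [[0, -0.042, 0.008], 0], [[0, -0.042, 0.008], 0], [[0, -0.042, 0.008], 0], [[0, -0.042, 0.008], 0], [[0, -0.042, 0.007], 0], [[0, -0.042, 0.007], 0]])

```text
t: 7.0
ee_pos: [592.4, -166.8, 222.0]
ee_rot: [[0.002, 0.214, 0.977], [-0.0, 0.977, -0.214], [-1.0, 0.0, 0.002]]
wrist_force: [0.5, 1.2, -0.1]
gripper_width: 42.7
```

Emit:
carry_out(increments=[[[0.04, 0, 0], 0], [[0.04, 0, 0], 0], [[0.04, 0, 0], 0], [[0, 0, 0], 0], [[0, 0, 0], 0]])

```text
t: 7.5
ee_pos: [592.9, -165.1, 102.2]
ee_rot: [[0.001, 0.214, 0.977], [0.0, 0.977, -0.214], [-1.0, 0.0, 0.001]]
wrist_force: [0.6, -0.6, 1.2]
gripper_width: 42.6
```

```bash
python3 -c "
from m import *
to(62,-158,22)
r=least_squares(lambda p:(proj('top',[p[0],p[1],95])-[329,208]).ravel(),[600,0]).x;print('bottle in base',tob(r))
r=least_squares(lambda p:(proj('scene',[p[0],p[1],0])-np.array([466,560])/2.8-[160,110]).ravel(),[600,0]).x;print('bottle in base',tob(r))
from bench import viewer
import cv2
c=viewer.camera('scene')['image'][:,:,::-1][190:330,160:340]
w=viewer.camera('wrist')['image'][:,:,::-1]
cv2.imwrite('pics/p8.png',np.hstack([cv2.resize(c,(440,342)),cv2.resize(w,(456,342))])[:, :800])"
```

```text
t 7.5 p [ 592.9 -165.1  102.2] inbase [  62.7 -154.8] zyaw -0.216 F [ 0.6 -0.6  1.2] w 42.6 q [-0.4   0.62  1.43  0.    1.09 -0.18]
shift tool mm [80.2 -3.2 -0.7]
bottle in base [175.90184608 -30.7995407 ]
bottle in base [188.75626546 -40.07213373]
```

View pics/p8.png

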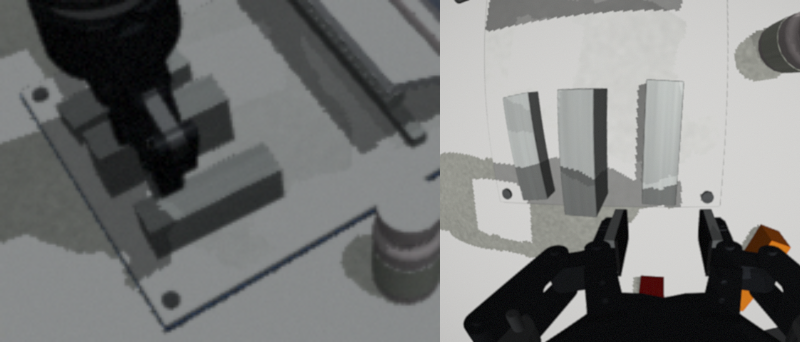

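In the wrist view the mid spacer (x 640–685) lies between the finger pads (620–705). The bottle is well clear, so I'll lower and grip lightly.

Emit:
carry_out(increments=[[[0.02, -0.003, -0.001], 0], [[0.02, 0, 0], 0], [[0.02, 0, 0], 0], [[0.015, 0, 0], 0], [[0.006, 0, 0], 0], [[0, 0, 0], 0]])

```text
t: 8.2
ee_pos: [591.1, -167.7, 20.6]
ee_rot: [[0.0, 0.214, 0.977], [-0.0, 0.977, -0.214], [-1.0, 0.0, 0.0]]
wrist_force: [0.6, 0.6, 0.6]
gripper_width: 42.6
```

Emit:
carry_out(increments=[[[0, 0, 0], 0], [[0, 0, 0], 0], [[0, 0, 0], 0], [[0, 0, 0], 0], [[0, 0, 0], 0], [[0, 0, 0], 0]], claw=1, newtons=25)

```text
t: 8.8
ee_pos: [591.7, -168.0, 21.6]
ee_rot: [[0.002, 0.214, 0.977], [-0.001, 0.977, -0.214], [-1.0, -0.0, 0.002]]
wrist_force: [-0.2, 0.2, 6.4]
gripper_width: 27.9
```

```bash
python3 -c "
from m import *
to(62,-58,22)"
```

```text
t 8.8 p [ 591.7 -168.    21.6] inbase [  62.1 -157.8] zyaw -0.216 F [-0.2  0.2  6.4] w 27.9 q [-0.4   0.72  1.5   0.    0.92 -0.19]
shift tool mm [-0.5 99.8 -0. ]
```

Emit:
carry_out(increments=[[[0, 0.008, 0], 0], [[0, 0.012, 0], 0], [[0, 0.012, 0], 0], [[0, 0.012, 0], 0], [[0, 0.012, 0], 0], [[0, 0.012, 0], 0], [[0, 0.012, 0], 0], [[0, 0.006, 0], 0]])

```text
t: 9.6
ee_pos: [610.2, -84.3, 21.6]
ee_rot: [[0.002, 0.214, 0.977], [-0.002, 0.977, -0.214], [-1.0, -0.002, 0.003]]
wrist_force: [-1.5, -4.4, 4.9]
gripper_width: 27.8
```

Emit:
carry_out(increments=[[[0, 0.003, 0], 0], [[0, 0.002, 0], 0], [[0, 0.002, 0], 0], [[0, 0, 0], 0]])

```text
t: 10.0
ee_pos: [611.6, -78.0, 21.6]
ee_rot: [[0.002, 0.214, 0.977], [-0.002, 0.977, -0.214], [-1.0, -0.001, 0.003]]
wrist_force: [-1.2, -3.7, 6.0]
gripper_width: 27.8
```

```bash
python3 -c "
from m import *
state()
from bench import viewer
import cv2
a=viewer.camera('scene')['image'][:,:,::-1][150:330,180:420]
b=viewer.camera('top')['image'][:,:,::-1][215:365,230:400]
cv2.imwrite('pics/p9.png',np.hstack([cv2.resize(a,(400,300)),cv2.resize(b,(340,300))]))"
```

```text
t 10.0 p [611.6 -78.   21.6] inbase [ 62.2 -65.6] zyaw -0.216 F [-1.2 -3.7  6. ] w 27.8 q [-0.25  0.73  1.49 -0.    0.92 -0.03]
```

View pics/p9.png

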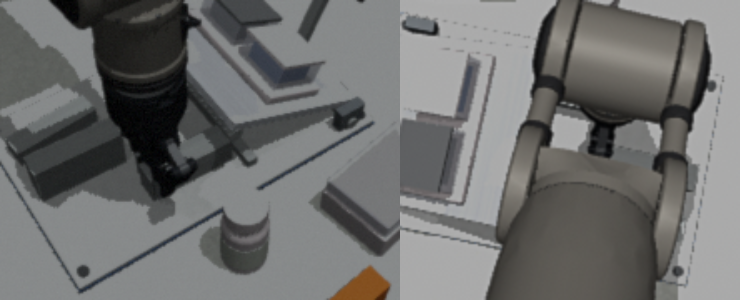

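The gripped spacer is entering under the roller (left panel, about (210,150)). I'll creep forward to find the stop.

Emit:
carry_out(increments=[[[0, 0.002, 0], 0], [[0, 0.002, 0], 0], [[0, 0, 0], 0]])

```text
t: 10.4
ee_pos: [612.4, -74.2, 21.6]
ee_rot: [[0.002, 0.214, 0.977], [-0.002, 0.977, -0.214], [-1.0, -0.001, 0.003]]
wrist_force: [-0.2, -3.9, 6.3]
gripper_width: 27.7
```

Emit:
carry_out(increments=[[[0, 0.002, 0], 0], [[0, 0, 0], 0]])

```text
t: 10.6
ee_pos: [612.9, -72.3, 21.6]
ee_rot: [[0.002, 0.214, 0.977], [-0.002, 0.977, -0.214], [-1.0, -0.001, 0.003]]
wrist_force: [-0.8, -3.8, 5.7]
gripper_width: 27.7
```

Emit:
carry_out(increments=[[[0, 0.002, 0], 0], [[0, 0, 0], 0]])

```text
t: 10.8
ee_pos: [613.3, -70.5, 21.6]
ee_rot: [[0.002, 0.214, 0.977], [-0.002, 0.977, -0.214], [-1.0, -0.002, 0.003]]
wrist_force: [-1.4, -5.5, 5.3]
gripper_width: 27.8
```

Emit:
carry_out(increments=[[[0, 0.001, 0], 0], [[0, 0.001, 0], 0], [[0, 0, 0], 0]])

```text
t: 11.1
ee_pos: [614.1, -70.4, 21.6]
ee_rot: [[0.003, 0.215, 0.977], [-0.004, 0.977, -0.215], [-1.0, -0.004, 0.004]]
wrist_force: [-0.1, -12.2, 4.4]
gripper_width: 27.4
```

Emit:
carry_out(increments=[[[0, 0.001, 0], 0], [[0, 0.001, 0], 0], [[0, 0, 0], 0]])

```text
t: 11.4
ee_pos: [614.6, -70.2, 21.8]
ee_rot: [[0.004, 0.215, 0.977], [-0.007, 0.977, -0.215], [-1.0, -0.006, 0.005]]
wrist_force: [-1.2, -19.0, 4.8]
gripper_width: 27.6
```

Emit:
carry_out(increments=[[[0, 0.001, 0], 0], [[0, 0.001, 0], 0], [[0, 0, 0], 0]])

```text
t: 11.7
ee_pos: [614.9, -70.2, 22.0]
ee_rot: [[0.003, 0.215, 0.977], [-0.009, 0.977, -0.215], [-1.0, -0.008, 0.005]]
wrist_force: [-3.1, -26.1, 4.7]
gripper_width: 27.6
```

Contact with the stop is firm (26 N). I'll ease off the push, release and back away.

Emit:
carry_out(increments=[[[0, -0.002, 0], 0], [[0, -0.002, 0], 0], [[0, 0, 0], 0]])

```text
t: 12.0
ee_pos: [614.7, -70.3, 21.6]
ee_rot: [[0.005, 0.216, 0.976], [-0.004, 0.976, -0.216], [-1.0, -0.003, 0.005]]
wrist_force: [2.5, -11.9, 2.7]
gripper_width: 27.4
```

Emit:
carry_out(increments=[[[0, 0, 0], 0], [[0, 0, 0], 0], [[0, 0, 0], 0], [[0, 0, 0], 0], [[0, 0, 0], 0]], claw=0)

```text
t: 12.5
ee_pos: [612.8, -66.8, 20.2]
ee_rot: [[-0.0, 0.214, 0.977], [0.0, 0.977, -0.214], [-1.0, 0.0, -0.0]]
wrist_force: [-0.8, 0.0, -0.5]
gripper_width: 42.8
```

Emit:
carry_out(increments=[[[0, -0.02, 0], 0], [[0, -0.04, 0], 0], [[0, -0.04, 0], 0], [[-0.02, -0.02, 0], 0], [[-0.04, 0, 0], 0], [[-0.04, 0, 0], 0], [[0, 0, 0], 0]])

```text
t: 13.2
ee_pos: [590.2, -185.8, 126.4]
ee_rot: [[0.01, 0.215, 0.977], [-0.004, 0.977, -0.215], [-1.0, -0.002, 0.011]]
wrist_force: [-0.1, -1.2, 0.3]
gripper_width: 42.9
```

```bash
python3 -c "
from m import *
state()
from bench import viewer
import cv2
a=viewer.camera('scene')['image'][:,:,::-1][150:290,200:360]
b=viewer.camera('wrist')['image'][:,:,::-1]
cv2.imwrite('pics/p10.png',np.hstack([cv2.resize(a,(480,420)),cv2.resize(b[:400,160:465],(320,420))]))"
```

```text
t 13.2 p [ 590.2 -185.8  126.4] inbase [  64.5 -175.6] zyaw -0.216 F [-0.1 -1.2  0.3] w 42.9 q [-0.43  0.6   1.4   0.    1.13 -0.21]
```

View pics/p10.png

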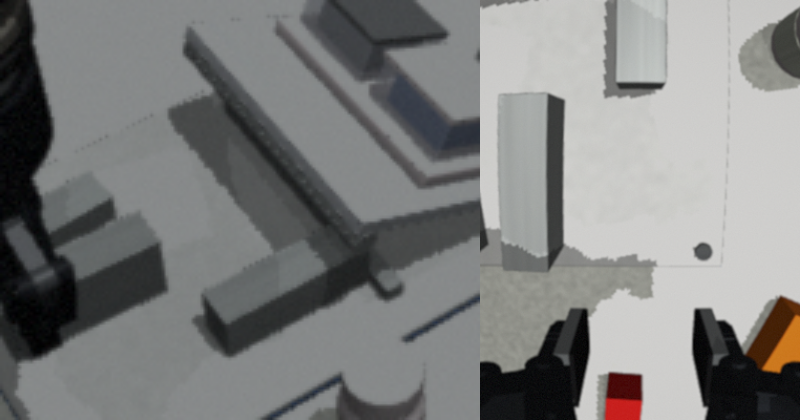

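The spacer sits under the roller with its rear top corners at (203,295) and (231,320) and the bottom at (231,353) in the left panel. I'll check those against the predicted home position.

```bash
python3 -c "
from m import *
px=np.array([[203,295],[231,320],[231,353]])/3+[200,150]
# observed rear end -> base coords
for q,z in zip(px,(48,48,12)):
  r=least_squares(lambda p:(proj('scene',[p[0],p[1],z])-q).ravel(),[600,0]).x;print(tob(r).round(1))
# calibrate against tall spacer start (scene): rear corners seen at start, same pixels
px=S([[155,458],[178,487],[183,518]])
for q,z in zip(px,(48,48,12)):
  r=least_squares(lambda p:(proj('scene',[p[0],p[1],z])-q).ravel(),[600,0]).x;print('start',tob(r).round(1))
to(62,-100,126)
"
```

```text
[ 54.7 -71. ]
[ 78.5 -66.8]
[ 76.4 -68. ]
start [  50.2 -168.8]
start [  75.5 -166.9]
start [  74.2 -169. ]
t 13.3 p [ 587.6 -184.4  121.2] inbase [  61.6 -174.7] zyaw -0.216 F [ 0.8  0.4 -0.9] w 42.8 q [-0.43  0.6   1.41  0.    1.13 -0.21]
shift tool mm [-4.8 74.7  0.5]
```

It reads home (rear at about -69, expected -70). A gentle push on the rear end with shut fingers will confirm it is seated and square.

Emit:
carry_out(increments=[[[0.04, 0, 0.002], 0], [[0.04, 0, 0], 0], [[0.018, 0, 0], 0], [[0, 0.03, 0], 0], [[0, 0.03, 0], 0], [[0, 0.01, 0], 0], [[0, 0.005, 0], 0], [[0, 0, 0], 0]], claw=1)

```text
t: 14.1
ee_pos: [604.9, -111.2, 21.7]
ee_rot: [[-0.001, 0.214, 0.977], [0.0, 0.977, -0.214], [-1.0, -0.0, -0.001]]
wrist_force: [-0.3, -0.4, 0.3]
gripper_width: -0.1
```

Emit:
carry_out(increments=[[[0, 0.003, 0], 0], [[0, 0.003, 0], 0], [[0, 0.003, 0], 0], [[0, 0.003, 0], 0], [[0, 0, 0], 0]])

```text
t: 14.6
ee_pos: [607.9, -99.6, 22.3]
ee_rot: [[0.0, 0.214, 0.977], [0.0, 0.977, -0.214], [-1.0, 0.0, 0.0]]
wrist_force: [0.3, 0.0, -0.1]
gripper_width: 0.2
```

Emit:
carry_out(increments=[[[0, 0.002, 0], 0], [[0, 0.002, 0], 0], [[0, 0.002, 0], 0], [[0, 0, 0], 0]])

```text
t: 15.0
ee_pos: [609.1, -93.6, 22.3]
ee_rot: [[0.0, 0.214, 0.977], [0.0, 0.977, -0.214], [-1.0, 0.0, 0.0]]
wrist_force: [0.4, -0.5, 0.1]
gripper_width: -0.1
```

Emit:
carry_out(increments=[[[0, 0.001, 0], 0], [[0, 0.001, 0], 0], [[0, 0, 0], 0]])

```text
t: 15.3
ee_pos: [609.6, -93.3, 22.4]
ee_rot: [[0.0, 0.215, 0.977], [-0.002, 0.977, -0.215], [-1.0, -0.002, 0.001]]
wrist_force: [-0.7, -6.7, -1.3]
gripper_width: -0.1
```

The spacer did not move and the force rose at once, so it is seated. One slightly firmer push, then I'll retreat and go above the lip.

Emit:
carry_out(increments=[[[0, 0.0015, 0], 0], [[0, 0.0015, 0], 0], [[0, 0, 0], 0]])

```text
t: 15.6
ee_pos: [609.9, -93.3, 22.8]
ee_rot: [[-0.0, 0.215, 0.977], [-0.006, 0.977, -0.215], [-1.0, -0.005, 0.001]]
wrist_force: [-3.5, -16.6, 1.7]
gripper_width: -0.0
```

Emit:
carry_out(increments=[[[0, -0.01, 0], 0], [[0, -0.02, 0], 0], [[-0.04, 0, 0], 0], [[-0.045, 0, 0], 0], [[-0.045, 0, 0], 0], [[0, 0.02, 0], 0], [[0, 0.03, 0], 0], [[0, 0.04, 0], 0]])

```text
t: 16.4
ee_pos: [623.1, -30.7, 152.9]
ee_rot: [[0.001, 0.217, 0.976], [0.0, 0.976, -0.217], [-1.0, 0.0, 0.001]]
wrist_force: [0.8, -0.8, -0.7]
gripper_width: -0.2
```

```bash
python3 -c "
from m import *
to(62,24,110)"
```

```text
t 16.4 p [623.1 -30.7 152.9] inbase [ 63.3 -17. ] zyaw -0.219 F [ 0.8 -0.8 -0.7] w -0.2 q [-0.17  0.59  1.35  0.    1.21  0.05]
shift tool mm [42.9 41.  -1.4]
```

Emit:
carry_out(increments=[[[0, 0.021, 0], 0], [[0, 0.02, 0], 0], [[0.02, 0, 0], 0], [[0.015, 0, 0], 0], [[0.006, 0, 0], 0], [[0, 0, 0], 0]])

```text
t: 17.0
ee_pos: [631.3, 9.7, 110.4]
ee_rot: [[-0.002, 0.215, 0.977], [0.001, 0.977, -0.215], [-1.0, 0.0, -0.002]]
wrist_force: [-0.5, 0.2, -0.2]
gripper_width: 0.2
```

Emit:
carry_out(increments=[[[0.003, 0, 0], 0], [[0.003, 0, 0], 0], [[0.003, 0, 0], 0], [[0.003, 0, 0], 0], [[0.003, 0, 0], 0], [[0.003, 0, 0], 0], [[0.003, 0, 0], 0], [[0, 0, 0], 0]])

```text
t: 17.8
ee_pos: [631.9, 9.6, 90.0]
ee_rot: [[0.0, 0.215, 0.977], [0.0, 0.977, -0.215], [-1.0, 0.0, 0.0]]
wrist_force: [0.0, 0.0, 0.4]
gripper_width: -0.1
```

Emit:
carry_out(increments=[[[0.002, 0, 0], 0], [[0.002, 0, 0], 0], [[0.002, 0, 0], 0], [[0.002, 0, 0], 0], [[0, 0, 0], 0]])

```text
t: 18.3
ee_pos: [631.7, 9.7, 81.9]
ee_rot: [[-0.0, 0.215, 0.977], [0.0, 0.977, -0.215], [-1.0, 0.0, -0.0]]
wrist_force: [1.1, -0.7, 0.7]
gripper_width: 0.2
```

Emit:
carry_out(increments=[[[0.002, 0, 0], 0], [[0.002, 0, 0], 0], [[0.002, 0, 0], 0], [[0, 0, 0], 0]])

```text
t: 18.7
ee_pos: [631.7, 9.7, 75.9]
ee_rot: [[-0.0, 0.215, 0.977], [0.0, 0.977, -0.215], [-1.0, 0.0, -0.0]]
wrist_force: [0.2, -0.3, 0.8]
gripper_width: -0.1
```

Emit:
carry_out(increments=[[[0.002, 0, 0], 0], [[0.002, 0, 0], 0], [[0.002, 0, 0], 0], [[0, 0, 0], 0]])

```text
t: 19.1
ee_pos: [631.9, 9.5, 71.3]
ee_rot: [[0.001, 0.214, 0.977], [-0.0, 0.977, -0.214], [-1.0, -0.0, 0.001]]
wrist_force: [-2.5, -1.8, 8.0]
gripper_width: -0.2
```

Emit:
carry_out(increments=[[[0.002, 0, 0], 0], [[0.001, 0, 0], 0], [[0, 0, 0], 0]])

```text
t: 19.4
ee_pos: [632.1, 9.4, 70.8]
ee_rot: [[0.002, 0.214, 0.977], [-0.001, 0.977, -0.214], [-1.0, -0.0, 0.002]]
wrist_force: [-8.2, -1.1, 24.6]
gripper_width: -0.3
```

```bash
python3 -c "
from m import *
state()
from bench import viewer
import cv2
a=viewer.camera('scene')['image'][:,:,::-1][130:290,200:400]
cv2.imwrite('pics/p11.png',cv2.resize(a,(800,600)[:2] if 0 else (750,600)))"
```

```text
t 19.4 p [632.1   9.4  70.8] inbase [63.3 24.1] zyaw -0.216 F [-8.2 -1.1 24.6] w -0.3 q [-0.11  0.69  1.41 -0.    1.05  0.11]
```

View pics/p11.png

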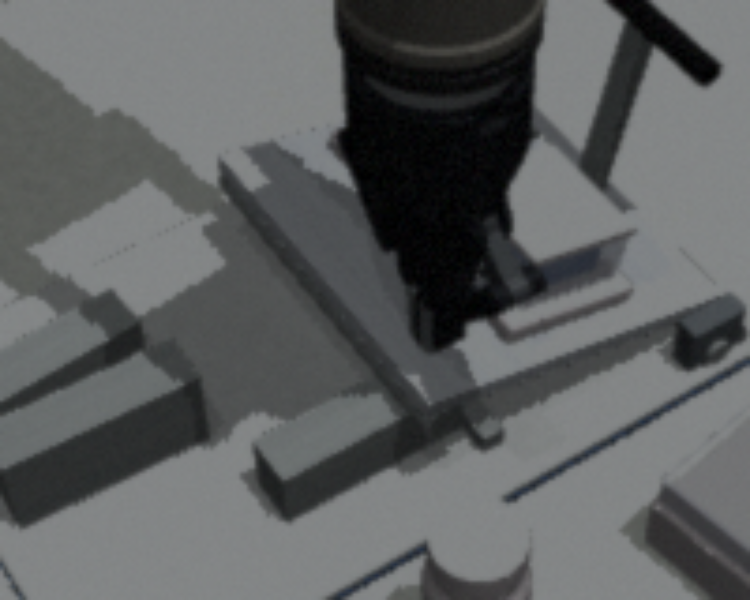

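The plate has come down: its corner at (427,410) corresponds to about 0.21–0.23 rad, and the 25 N reaction shows the roller resting on the spacer. I'll lift off straight up.

Emit:
carry_out(increments=[[[-0.002, 0, 0], 0], [[-0.003, 0, 0], 0], [[-0.01, 0, 0], 0], [[-0.03, 0, 0], 0], [[-0.04, 0, 0], 0], [[-0.04, 0, 0], 0], [[0, -0.04, 0], 0], [[0, -0.04, 0], 0]])

```text
t: 20.25
ee_pos: [615.2, -68.2, 194.0]
ee_rot: [[0.003, 0.212, 0.977], [-0.0, 0.977, -0.212], [-1.0, 0.0, 0.003]]
wrist_force: [0.7, -0.4, -0.5]
gripper_width: -0.2
```

Emit:
carry_out(increments=[[[0, -0.04, 0], 0], [[0, -0.04, 0], 0], [[0, -0.04, 0], 0], [[0, -0.04, 0], 0], [[0, -0.04, 0], 0], [[0, 0, 0], 0], [[0, 0, 0], 0]])

```text
t: 20.95
ee_pos: [571.4, -264.3, 192.0]
ee_rot: [[-0.0, 0.216, 0.976], [0.001, 0.976, -0.216], [-1.0, 0.001, -0.001]]
wrist_force: [-0.2, 0.1, -0.2]
gripper_width: 0.2
```

```bash
python3 -c "
from m import *
state()
from bench import viewer
import cv2
a=viewer.camera('scene')['image'][:,:,::-1][110:320,160:440]
cv2.imwrite('pics/p12.png',cv2.resize(a,None,fx=2.8,fy=2.8,interpolation=cv2.INTER_CUBIC))
for t in(.2,.227,.25):
  P=[bw([s,160-170*np.cos(t)+13*np.sin(t),20+170*np.sin(t)+13*np.cos(t)]) for s in(95,-95)]+[bw([0,160+125*np.sin(t),20+125*np.cos(t)])]
  print(t,((proj('scene',P)-[160,110])*2.8).round().tolist())"
```

```text
t 20.95 p [ 571.4 -264.3  192. ] inbase [  63.1 -256.3] zyaw -0.218 F [-0.2  0.1 -0.2] w 0.2 q [-0.56  0.57  1.27  0.    1.31 -0.34]
0.2 [[428.0, 364.0], [271.0, 178.0], [587.0, 65.0]]
0.227 [[430.0, 359.0], [272.0, 172.0], [591.0, 64.0]]
0.25 [[432.0, 354.0], [273.0, 168.0], [594.0, 63.0]]
```

View pics/p12.png

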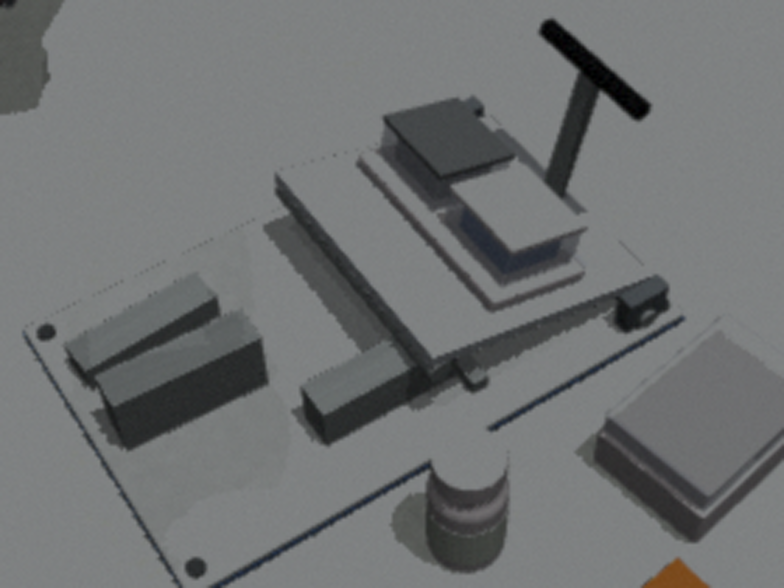

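The last picture has the plate corner at (433,358) and the bar at (595,70), against predictions of (430,359) and (591,64) for 0.227 rad. The other items are where they were at the start, and the gripper is clear.

```bash
python3 -c "
from bench import bot
print(bot.sign_off(),bot.get_obs()['t'])"
```

```text
the job is handed in; nothing more can be done
the job is handed in; nothing more can be done
```

The stage is set on the middle spacer and the job was handed in at about 21 s of the 58 s allowed. No verdict was reported. I tipped the plate up with the lever to about 0.38 rad, then gripped the middle spacer (the one in the bottle-side lane) and slid it about 100 mm to the stop. A push on its rear end with shut fingers confirmed it was seated. I then pressed the lip down in small steps until it reacted with about 25 N, and lifted clear.

**Last checks:**
- **Tilt:** the plate corner and lever bar match the prediction for 0.227 rad to within a few pixels.
- **Spacer:** before the final push its rear end measured about -67 to -71 mm, against -70 mm when fully home. The rear push met firm resistance at once.
- **Other items:** the other two spacers, the bottle and the tip box appear unmoved from the first picture.
- **Force:** the wrist force was about zero with the gripper clear.

**What disagreed or was not measured:**
- The two cameras differed by 2 to 4 px, so I used a rounded average for the base pose.
- The lip resisted at 70.8 mm, about 6 mm higher than I had estimated. I put that down to my guess at the plate's thickness.
- The contact force between roller and spacer could not be measured directly.

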